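Slide the pot's induction ring up to boost

TASK

A steel pot stands on one of the two rings of the induction hob, and its lid lies on the other. Put the pot's ring on boost: with the fingertips, lightly touch the smallest mark of the touch slider in front of the pot, slide along the row of marks to the big red one without lifting off the glass, and finish there, still resting lightly on the red mark when your program ends. Do not touch the other slider or the keys in the middle, and leave the pot, the lid and everything else on the counter where they stand.

Things in the scene. Friction and masses are not known exactly. Their poses are not given: they have to be found in the camera images.
- hob: black two-ring induction hob, fixed, 340 mm deep (x), 580 wide (y), flat glass 65 mm above the counter. Origin on the counter under its centre; x from controls to back, y to the left facing them. Rings 181 mm across centred at x +45, y +145 (left) and -145 mm (right); controls along x -125. On rubber feet: the glass gives 1 mm per 8 N pressed, its height is good to 1 mm; over 30 N is too hard
- slider_left (a point): touch slider of the left ring: outlined strip of the glass, flush, 30 mm (x) by 144 mm (y). Origin at its middle, on the surface; x to the rings, y to the left facing the controls, z up. Seven printed bars in a row at x = 0, 20 mm apart: first and smallest (5 mm, white) at y +60, growing to the red one (19 mm) at y -60 mm. It feels fingertips on the glass within 9 mm of a mark along the row, 15 mm across
- slider_right (a point): touch slider of the right ring: outlined strip of the glass, flush, 30 mm (x) by 144 mm (y). Origin at its middle, on the surface; x to the rings, y to the left facing the controls, z up. Seven printed bars in a row at x = 0, 20 mm apart: first and smallest (5 mm, white) at y +60, growing to the red one (19 mm) at y -60 mm. It feels fingertips on the glass within 9 mm of a mark along the row, 15 mm across
- keys (a point): three round touch keys (on/off and two timer keys, white circles 19 mm across) in the middle of the controls, between the sliders: a flush strip of the glass 30 mm (x) by 90 mm (y), origin at its centre on the glass surface. Not to be touched
- pot: open stainless steel pot, 160 mm across (166 at the rim), 83 mm tall, with two loop handles along its y, 224 mm over the handles, about 0.85 kg, loose on one of the rings. Origin at the centre of its underside. The ring it stands on is the one to put on boost
- pot_lid: aluminium lid of the pot, 168 mm across, lying on the other ring, 54 mm tall with its black knob; loose. Origin at the centre of its underside
- jar: bystander, loose; origin at the centre of its underside. White ceramic jar with a clip-top lid, orange seal and wire clip, 104 mm across (about 112 over the clip), 149 mm tall
- grater: bystander, loose; origin at the centre of its underside. Four-sided steel grater with black foot and handle, 90 x 110 mm at the foot, 229 mm tall
- masher: bystander, loose; origin at the centre of its underside. Turned wooden masher standing on its head, 70 mm across at the head, 243 mm tall, handle up
- mug: bystander, loose; origin at the centre of its underside. Blue ceramic mug, 82 mm across, 92 mm tall, handle along its +y
There are look-alikes about, which are no part of the job. What is shaped like the pot but purple or yellow is not meant.

How it is judged:
On the way, in this order (a step that is already met when the one before it is completed fails the run):
1. the fingertips touch the first (smallest) mark of the slider in front of the pot (((y of pot in the frame of hob above 0.09 m and contact force between the fingers and slider_left above 0.3 N and y of the grasp point in the frame of slider_left between 0.051 and 0.069 m and x of the grasp point in the frame of slider_left between -0.016 and 0.016 m) or (y of pot in the frame of hob below -0.09 m and contact force between the fingers and slider_right above 0.3 N and y of the grasp point in the frame of slider_right between 0.051 and 0.069 m and x of the grasp point in the frame of slider_right between -0.016 and 0.016 m))), for 0.05 s.
2. the fingertips touch the second mark of the slider in front of the pot (((y of pot in the frame of hob above 0.09 m and contact force between the fingers and slider_left above 0.3 N and y of the grasp point in the frame of slider_left between 0.031 and 0.049 m and x of the grasp point in the frame of slider_left between -0.016 and 0.016 m) or (y of pot in the frame of hob below -0.09 m and contact force between the fingers and slider_right above 0.3 N and y of the grasp point in the frame of slider_right between 0.031 and 0.049 m and x of the grasp point in the frame of slider_right between -0.016 and 0.016 m))), for 0.05 s.
3. the fingertips touch the third mark of the slider in front of the pot (((y of pot in the frame of hob above 0.09 m and contact force between the fingers and slider_left above 0.3 N and y of the grasp point in the frame of slider_left between 0.011 and 0.029 m and x of the grasp point in the frame of slider_left between -0.016 and 0.016 m) or (y of pot in the frame of hob below -0.09 m and contact force between the fingers and slider_right above 0.3 N and y of the grasp point in the frame of slider_right between 0.011 and 0.029 m and x of the grasp point in the frame of slider_right between -0.016 and 0.016 m))), for 0.05 s.
4. the fingertips touch the fourth mark of the slider in front of the pot (((y of pot in the frame of hob above 0.09 m and contact force between the fingers and slider_left above 0.3 N and y of the grasp point in the frame of slider_left between -0.009 and 0.009 m and x of the grasp point in the frame of slider_left between -0.016 and 0.016 m) or (y of pot in the frame of hob below -0.09 m and contact force between the fingers and slider_right above 0.3 N and y of the grasp point in the frame of slider_right between -0.009 and 0.009 m and x of the grasp point in the frame of slider_right between -0.016 and 0.016 m))), for 0.05 s.
5. the fingertips touch the fifth mark of the slider in front of the pot (((y of pot in the frame of hob above 0.09 m and contact force between the fingers and slider_left above 0.3 N and y of the grasp point in the frame of slider_left between -0.029 and -0.011 m and x of the grasp point in the frame of slider_left between -0.016 and 0.016 m) or (y of pot in the frame of hob below -0.09 m and contact force between the fingers and slider_right above 0.3 N and y of the grasp point in the frame of slider_right between -0.029 and -0.011 m and x of the grasp point in the frame of slider_right between -0.016 and 0.016 m))), for 0.05 s.
6. the fingertips touch the sixth mark of the slider in front of the pot (((y of pot in the frame of hob above 0.09 m and contact force between the fingers and slider_left above 0.3 N and y of the grasp point in the frame of slider_left between -0.049 and -0.031 m and x of the grasp point in the frame of slider_left between -0.016 and 0.016 m) or (y of pot in the frame of hob below -0.09 m and contact force between the fingers and slider_right above 0.3 N and y of the grasp point in the frame of slider_right between -0.049 and -0.031 m and x of the grasp point in the frame of slider_right between -0.016 and 0.016 m))), for 0.05 s.
7. the fingertips touch the last (red) mark of the slider in front of the pot (((y of pot in the frame of hob above 0.09 m and contact force between the fingers and slider_left above 0.3 N and y of the grasp point in the frame of slider_left between -0.069 and -0.051 m and x of the grasp point in the frame of slider_left between -0.016 and 0.016 m) or (y of pot in the frame of hob below -0.09 m and contact force between the fingers and slider_right above 0.3 N and y of the grasp point in the frame of slider_right between -0.069 and -0.051 m and x of the grasp point in the frame of slider_right between -0.016 and 0.016 m))), for 0.2 s.
At the end, for the whole second after the job is handed in: The fingertips rest on the red mark of the slider in front of the pot (grasp point within 9 mm along the row and 16 mm across it, more than 0.3 N and less than 30 N), and the pot, lid, jar, grater, masher and mug are within 15 mm of where they stood (((y of pot in the frame of hob above 0.09 m and contact force between the fingers and slider_left above 0.3 N and y of the grasp point in the frame of slider_left between -0.069 and -0.051 m and x of the grasp point in the frame of slider_left between -0.016 and 0.016 m) or (y of pot in the frame of hob below -0.09 m and contact force between the fingers and slider_right above 0.3 N and y of the grasp point in the frame of slider_right between -0.069 and -0.051 m and x of the grasp point in the frame of slider_right between -0.016 and 0.016 m)) and contact force between the fingers and hob below 30 N and distance of each of pot, pot_lid, jar, grater, masher, mug from where it was at the start of the episode below 0.015 m); the arm keeps its last pose, push and grip.
It fails at once if the hob's glass is pressed with more than 30 N (contact force between any of the fingers, the arm and hob above 30 N).
It fails at once if the slider of the other ring is touched ((y of pot in the frame of hob above 0.09 m and contact force between any of the fingers, the arm and slider_right above 0.3 N) or (y of pot in the frame of hob below -0.09 m and contact force between any of the fingers, the arm and slider_left above 0.3 N)).
It fails at once if the keys in the middle are touched (contact force between any of the fingers, the arm and keys above 0.3 N).
It fails at once if the fingertips leave the glass on the way: they are 12 to 31 mm above the slider between its second and sixth marks ((y of pot in the frame of hob above 0.09 m and y of the grasp point in the frame of slider_left between -0.045 and 0.045 m and x of the grasp point in the frame of slider_left between -0.02 and 0.02 m and z of the grasp point in the frame of slider_left between 0.031 and 0.05 m and contact force between the fingers and slider_left below 0.05 N) or (y of pot in the frame of hob below -0.09 m and y of the grasp point in the frame of slider_right between -0.045 and 0.045 m and x of the grasp point in the frame of slider_right between -0.02 and 0.02 m and z of the grasp point in the frame of slider_right between 0.031 and 0.05 m and contact force between the fingers and slider_right below 0.05 N)).
It fails at once if the pot, lid, jar, grater, masher or mug is shoved, lifted or carried more than 15 mm, or tipped (distance of any of pot, pot_lid, jar, grater, masher, mug from where it was at the start of the episode above 0.015 m or angle between any of pot, pot_lid, jar, grater, masher, mug's own z axis and vertical above 0.25 rad).
It also fails if it takes over 45 s, if anything falls off the work surface, if the arm or the gripper's body presses on something with over 40 N, if the wrist force passes 120 N, or if a joint passes its speed limit or range.

ROBOT

A 6-joint arm with a two-finger parallel gripper is mounted at the origin on the work surface. World frame = base frame: x ahead of the robot, y to its left, z up, the work surface at z = 0. Lengths are in m, angles in rad, forces in N, time in s.
With the tool pointing down it reaches from about 0.225 to 0.875 m from the base axis. Payload 3.4 kg.
Tool frame: the origin (TCP) lies at the very end of the fingers, on their centre line; the grasp point (between the pads) lies 19 mm behind it (manip.hold_point_z is the distance from the TCP to the grasp point, in m); z points along the fingers, y is the line along which they close (so a half turn about z gives the same grasp; the last joint's range is limited). The gripper opens to 85 mm and grips with 20 to 120 N. Pads are 22 mm wide; open, the fingers measure 114 mm over their backs; the gripper's body (76 mm by 85 mm) begins 54 mm behind the grasp point. The pads swing forward as they close: fully open they stand 13 mm farther back than shut.
Start: joints at [-1.268, 0.276, 1.505, -0, 1.361, -0.121], TCP at [0.236, -0.524, 0.231] pointing down, gripper open.
Joint ranges: [-2.89, 2.89], [-0.75, 2.08], [0.22, 2.7], [-1.18, 4.32], [0.11, 2.71], [-2.7, 2.7]. Speed limits (rad/s): [2.57, 2.57, 3.14, 3.14, 3.14, 3.14].

INTERFACE

Orientations are given as a unit quaternion [w, x, y, z].
In Python, from rig import readout, viewer, order, manip gives the robot as it stands. The module is installed in compiled form; this text tells all that it offers.
- The arm moves only by the tool send_rows, never from a script. Its arguments are lists of equal length, an entry for each row: "xyz": the shift along the world's x, y, z in m, a list of three; "delta_rot": the turn, a rotation vector about the world's x, y, z in degrees, a list of three. In form: {"xyz": [[tx, ty, tz], ...], "delta_rot": [[wx, wy, wz], ...]}. A call has 1 to 12 rows; each row shifts and turns the commanded pose from where the row before left it; what a row does not reach is not made up. A row lasts 1/10 s, in which the tool goes at most 50 mm and 8.59 degrees, less where a joint would pass 70% of its speed; a pose out of reach is approached as far as the arm can. A call with a gripper value outside its range is refused whole. "gripper" is the finger opening in m, from 0 to 0.0854, set as the call begins (left out, the last holds). The fingers move at their own pace and stop on an object; "force" is the grip in N (left out, the last holds). Time passes only in rows, so rows that do not move let the fingers close. It gives the time, the measured TCP pose, the force, the opening and the grip force at its end, in the units of the state.
- readout.get_state(): the state, without advancing time (a new reading comes with each control period).
- viewer.get_image(name): name is "scene" or "top" or "wrist"; returns a dict with "color" (384x512x3 uint8, red, green, blue), "depth" (384x512 float32, m along the optical axis (not along the pixel's ray), 0 where there is no reading), "K" (3x3 intrinsics, pixels), "camera_from_world" (4x4, takes a point from world to camera coordinates). Camera axes: x right, y up, looking along -z (the intrinsics and any distortion apply to the point x, -y, -z); pixel columns grow to the right and rows downward; lengths in m; the calibration is good to about 2 mm. The wrist camera is an equidistant fisheye: a pixel r from the principal point sees the ray r / f radians off the axis. A picture is of the moment at which its call begins.
- order.sign_off(): hands the job in; it is judged then, once.
The state is a dict: "clock": time; "qpos": joint angles; "qd": joint speeds; "effort": joint torques, N m; "position": TCP position; "ee_rot": TCP orientation; "contact_force": force on the tool from outside, world axes, zero at the start; "moment": the same for the moment, N m; "width": finger opening in m; "gripper_force": force on a finger pad.
Only numpy, scipy, OpenCV 4.12 (cv2) and the standard library are available. Lean on these libraries where they do the work, as an engineer would, in place of code of your own. Each camera call takes 0.05 s, during which the arm holds its last target. There are 200 camera calls.

## Working session

There is one attempt and no reset: what is moved stays moved. The work goes in short steps, Python scripts to look and compute and a tool call to move; the robot and the scene stay as the last step left them, time stands still between calls to the robot, and variables do not carry over. Pictures are saved under pics/ and viewed, at most 10 in all, crops included, and the job is handed in when it is done.

Besides the shell and the picture viewer there is one more tool, called after ">>>" as name(argument=value, ...) on one line, values as JSON. send_rows: Moves the arm, as the interface text tells. Its arguments: {"type":"object","properties":{"xyz":{"type":"array"},"delta_rot":{"type":"array"},"gripper":{"type":"number"},"force":{"type":"number"}},"required":["xyz","delta_rot"]}

```bash
mkdir -p pics
cat > h.py <<'E'
import numpy as np, cv2
from rig import readout, viewer, order, manip
def shot(n,f):
    d=viewer.get_image(n); cv2.imwrite('pics/'+f+'.png',d['color'][:,:,::-1]); np.savez('pics/'+f+'.npz',**d); return d
def world(d,u,v,depth=None):
    K=d['K']; z=d['depth'][int(v),int(u)] if depth is None else depth
    p=np.array([(u-K[0,2])/K[0,0]*z,-(v-K[1,2])/K[1,1]*z,-z,1])
    return (np.linalg.inv(d['camera_from_world'])@p)[:3]
def onplane(d,u,v,h):
    a=world(d,u,v,1.);T=np.linalg.inv(d['camera_from_world']);c=T[:3,3]
    return c+(a-c)*(h-c[2])/(a[2]-c[2])
E
python3 - <<'E'
from h import *
print(manip.hold_point_z, readout.get_state())
shot('top','top1');d=shot('scene','scene1')
E
```

```text
0.0187 {'clock': 0.0, 'qpos': array([-1.26797098e+00,  2.76622648e-01,  1.50613407e+00,  1.49886029e-05,
        1.36070861e+00, -1.20979157e-01]), 'qd': array([ 8.64969682e-04, -6.48487090e-04,  8.38877142e-04, -2.19608471e-04,
       -1.47248712e-03,  3.47726873e-05]), 'effort': array([-9.92474634e-04, -4.16771686e+01, -2.45804483e+01,  5.96083942e-05,
        1.11713944e-02, -4.89907293e-06]), 'position': array([ 0.23630999, -0.52361667,  0.23042358]), 'ee_rot': array([-9.33136334e-04,  9.77632504e-01,  2.10318357e-01, -7.77197709e-05]), 'contact_force': array([ 1.41381526, -0.16316284, -0.37850748]), 'moment': array([-0.00203001, -0.03079202, -0.00142736]), 'gripper_force': 0.0, 'width': 0.08503932118399005}
```

View pics/top1.png

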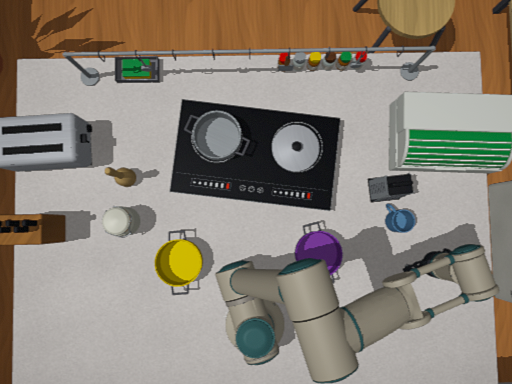

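View pics/scene1.png

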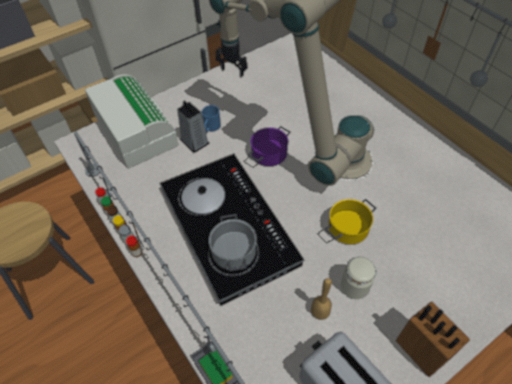

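The top view shows the pot on the left ring, at about (217,135). The left slider's marks run from about (194,184) to the red one at (228,186). The lid is on the right ring at (297,147), and the purple and yellow look-alikes sit nearer the robot.

Run:
```python
from h import *
d=dict(np.load('pics/top1.npz')); c=d['color'].astype(int)
# hob outline from dark pixels
m=((c.max(2)<45)).astype(np.uint8); m[:90]=0;m[220:]=0;m[:,:160]=0;m[:,350:]=0
m=cv2.morphologyEx(m,cv2.MORPH_OPEN,np.ones((3,3)))
n,l,s,_=cv2.connectedComponentsWithStats(m); i=1+s[1:,4].argmax()
cn=max(cv2.findContours((l==i).astype(np.uint8),0,2)[0],key=len)
P=np.array([onplane(d,u,v,.065)[:2] for u,v in cn[:,0].astype(float)],np.float32)
r=cv2.minAreaRect(P); print(r, cv2.boxPoints(r))
red=((c[:,:,0]>130)&(c[:,:,1]<90)&(c[:,:,2]<90)).astype(np.uint8)
n,l,s,ct=cv2.connectedComponentsWithStats(red)
for k in range(1,n):
  if 170<ct[k][1]<205: print(s[k],ct[k],onplane(d,*ct[k],.065), world(d,*ct[k]))
print('pot',onplane(d,217,135,.14))
im=cv2.resize(d['color'][165:210,170:330,::-1],None,fx=5,fy=5,interpolation=cv2.INTER_CUBIC);cv2.imwrite('pics/crop1.png',im)
```

```text
((0.6110209226608276, -0.013145297765731812), (0.570594072341919, 0.3311164081096649), 82.12321472167969) [[ 0.40792674 -0.27306196]
 [ 0.73591906 -0.31843922]
 [ 0.8141151   0.24677137]
 [ 0.4861228   0.29214862]]
[506 168   5  13  22] [507.95454545 174.77272727] [ 0.51994791 -0.91635365  0.065     ] [ 0.59806048 -1.37242968 -0.75612342]
[491 179   1   2   2] [491.  179.5] [ 0.50412255 -0.85450008  0.065     ] [ 0.57459827 -1.28123647 -0.75889582]
[226 184   3   5  11] [227.18181818 185.90909091] [0.49922161 0.08937506 0.065     ] [0.49952693 0.08957469 0.06130227]
[307 193   3   5  13] [308.15384615 195.23076923] [ 0.46039565 -0.19827042  0.065     ] [ 0.46085572 -0.19920787  0.05720805]
pot [0.66862357 0.11748151 0.14      ]
```

View pics/crop1.png

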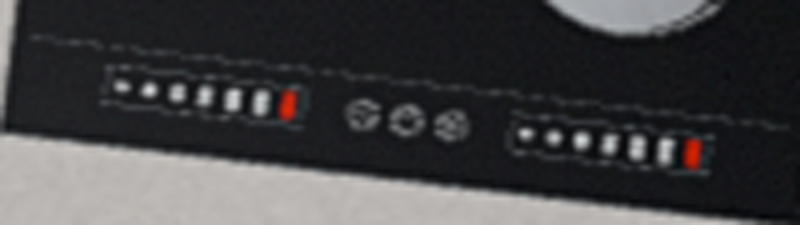

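The first mark is at the left end at about (122,86) in the crop, and the red one is at (289,105). That puts the hob yaw at about -7.7°, the first mark near (0.515, 0.208) and the red mark near (0.499, 0.089). I'll close the fingers, turn -32° and travel there.

>>> send_rows(xyz=[[0.01, 0.025, 0], [0.0175, 0.045, 0], [0.0175, 0.045, 0], [0.0175, 0.045, 0], [0.0175, 0.045, 0], [0.0175, 0.045, 0], [0.0175, 0.045, 0], [0.0175, 0.045, 0], [0.0175, 0.045, 0], [0.0175, 0.045, 0], [0.0175, 0.045, 0], [0.0175, 0.045, 0]], delta_rot=[[0, 0, -4], [0, 0, -4], [0, 0, -4], [0, 0, -4], [0, 0, -4], [0, 0, -4], [0, 0, -4], [0, 0, -4], [0, 0, 0], [0, 0, 0], [0, 0, 0], [0, 0, 0]], gripper=0, force=30)

```text
clock: 1.3
position: [0.439, -0.0022, 0.2312]
ee_rot: [0.0, 0.998, -0.067, 0.0]
contact_force: [0.7, -0.8, -0.3]
width: 0.0004
gripper_force: 0.0
```

>>> send_rows(xyz=[[0.018, 0.045, 0], [0.018, 0.045, 0], [0.018, 0.045, 0], [0.012, 0.035, 0], [0.01, 0.02, -0.02], [0, 0, -0.03], [0, 0, -0.02], [0, 0, 0], [0, 0, 0], [0, 0, 0]], delta_rot=[[0, 0, 0], [0, 0, 0], [0, 0, 0], [0, 0, 0], [0, 0, 0], [0, 0, 0], [0, 0, 0], [0, 0, 0], [0, 0, 0], [0, 0, 0]])

```text
clock: 2.3
position: [0.5159, 0.1859, 0.1626]
ee_rot: [-0.0, 0.998, -0.067, 0.001]
contact_force: [0.9, 1.0, 1.0]
width: 0.0
gripper_force: 0.0
```

Run:
```python
from h import *
s=readout.get_state(); print(s)
d=shot('wrist','w1'); print(d['K'],d['camera_from_world'])
c=d['color'].astype(int)
T=d['camera_from_world']
def proj(p):
    q=T@np.r_[p,1]; x,y,z=q[0],-q[1],-q[2]; th=np.arctan2(np.hypot(x,y),z); a=np.arctan2(y,x); K=d['K']
    return K[0,2]+K[0,0]*th*np.cos(a),K[1,2]+K[1,1]*th*np.sin(a)
for k in range(7): print(k,proj([.5151-.00267*k,.2083-.01982*k,.065]))
```

```text
{'clock': 2.3, 'qpos': array([ 2.18945401e-01,  2.82639801e-01,  1.67384164e+00, -8.93426349e-05,
        1.18272305e+00,  1.92483265e+00]), 'qd': array([ 0.00037251, -0.00887663, -0.00476697,  0.00025205, -0.00221537,
        0.00057655]), 'effort': array([ 9.10985540e-02, -3.93793273e+01, -2.22069240e+01,  6.30211114e-03,
        2.29310396e-02, -2.12124803e-05]), 'position': array([0.5158804 , 0.18585618, 0.16263779]), 'ee_rot': array([-2.97749529e-04,  9.97720098e-01, -6.74772457e-02,  1.15710345e-03]), 'contact_force': array([0.93704368, 1.04988649, 0.98101287]), 'moment': array([-0.03130427, -0.06230175, -0.02518937]), 'gripper_force': 0.0, 'width': 3.885163222415471e-05}
[[297.31863964   0.         255.59339107]
 [  0.         297.31863964 193.76788391]
 [  0.           0.           1.        ]] [[-0.13526599 -0.99080851 -0.00127194  0.25583034]
 [ 0.94389984 -0.12847145 -0.30421733 -0.44452791]
 [ 0.30125771 -0.04235084  0.9526018  -0.46191204]
 [ 0.          0.          0.          1.        ]]
0 (np.float64(231.8353405418063), np.float64(199.45186630911857))
1 (np.float64(255.2249828312986), np.float64(199.4342000269562))
2 (np.float64(278.62567430770054), np.float64(199.39312446425336))
3 (np.float64(301.7508652143423), np.float64(199.32948292635896))
4 (np.float64(324.3337290625297), np.float64(199.24506100933482))
5 (np.float64(346.14428710535117), np.float64(199.1423881951948))
6 (np.float64(367.000629906061), np.float64(199.02447286941052))
```

View pics/w1.png

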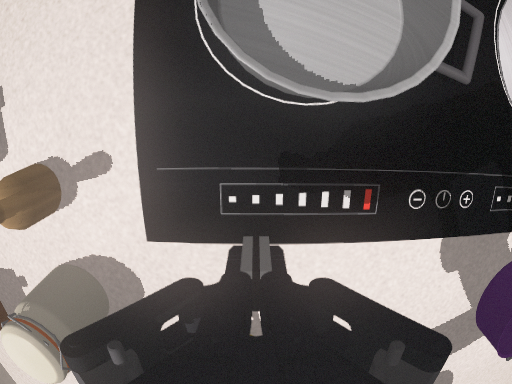

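The wrist view shows the marks exactly where predicted, from the first at (232,199) to the red at (367,199). I'll move over the first mark and descend.

>>> send_rows(xyz=[[0, 0.0225, 0], [-0.001, 0, -0.03], [0, 0, -0.03], [0, 0, -0.02], [0, 0, -0.008], [0, 0, 0], [0, 0, 0], [0, 0, 0]], delta_rot=[[0, 0, 0], [0, 0, 0], [0, 0, 0], [0, 0, 0], [0, 0, 0], [0, 0, 0], [0, 0, 0], [0, 0, 0]])

```text
clock: 3.15
position: [0.5152, 0.2086, 0.0748]
ee_rot: [-0.0, 0.998, -0.067, 0.001]
contact_force: [0.6, 0.3, 0.1]
width: -0.0001
gripper_force: 0.0
```

>>> send_rows(xyz=[[0, 0, -0.003], [0, 0, -0.003], [0, 0, -0.002], [0, 0, 0], [0, 0, 0]], delta_rot=[[0, 0, 0], [0, 0, 0], [0, 0, 0], [0, 0, 0], [0, 0, 0]])

```text
clock: 3.65
position: [0.5139, 0.2083, 0.0652]
ee_rot: [0.0, 0.998, -0.067, -0.0]
contact_force: [-1.0, 0.1, 0.4]
width: -0.0002
gripper_force: 0.0
```

>>> send_rows(xyz=[[0, 0, -0.001], [0, 0, 0], [0, 0, 0]], delta_rot=[[0, 0, 0], [0, 0, 0], [0, 0, 0]])

```text
clock: 3.95
position: [0.5141, 0.2084, 0.0646]
ee_rot: [-0.0, 0.998, -0.067, 0.0]
contact_force: [-0.5, 0.4, 2.7]
width: 0.0
gripper_force: 1.2
```

>>> send_rows(xyz=[[0, 0, -0.0005], [0, 0, 0], [0, 0, 0]], delta_rot=[[0, 0, 0], [0, 0, 0], [0, 0, 0]])

```text
clock: 4.25
position: [0.5141, 0.2084, 0.0643]
ee_rot: [-0.0, 0.998, -0.067, 0.0]
contact_force: [-1.2, -0.6, 5.1]
width: 0.0001
gripper_force: 2.5
```

>>> send_rows(xyz=[[0, 0, -0.0003], [-0.0007, -0.005, 0], [-0.0007, -0.005, 0], [-0.0007, -0.005, 0], [-0.0007, -0.005, 0], [-0.0006, -0.005, 0], [-0.0006, -0.005, 0], [0, 0, 0]], delta_rot=[[0, 0, 0], [0, 0, 0], [0, 0, 0], [0, 0, 0], [0, 0, 0], [0, 0, 0], [0, 0, 0], [0, 0, 0]])

```text
clock: 5.05
position: [0.5108, 0.1782, 0.0642]
ee_rot: [-0.0, 0.998, -0.068, 0.001]
contact_force: [-0.7, 1.7, 5.3]
width: -0.0004
gripper_force: 2.9
```

Contact is steady at about 5 N, so I'll continue sliding.

>>> send_rows(xyz=[[-0.0007, -0.005, 0], [-0.0007, -0.005, 0], [-0.0007, -0.005, 0], [-0.0007, -0.005, 0], [-0.0006, -0.005, 0], [-0.0006, -0.005, 0], [-0.0006, -0.005, 0], [-0.0006, -0.005, 0], [0, 0, 0]], delta_rot=[[0, 0, 0], [0, 0, 0], [0, 0, 0], [0, 0, 0], [0, 0, 0], [0, 0, 0], [0, 0, 0], [0, 0, 0], [0, 0, 0]])

```text
clock: 5.95
position: [0.5056, 0.1382, 0.0642]
ee_rot: [-0.0, 0.998, -0.068, 0.001]
contact_force: [0.7, 1.4, 6.1]
width: -0.0001
gripper_force: 3.0
```

>>> send_rows(xyz=[[-0.0006, -0.005, 0], [-0.0006, -0.005, 0], [-0.0006, -0.005, 0], [-0.0006, -0.005, 0], [-0.0006, -0.005, 0], [-0.0006, -0.005, 0], [-0.0006, -0.005, 0], [-0.0006, -0.005, 0], [-0.0006, -0.005, 0], [-0.0005, -0.004, 0], [0, 0, 0], [0, 0, 0]], delta_rot=[[0, 0, 0], [0, 0, 0], [0, 0, 0], [0, 0, 0], [0, 0, 0], [0, 0, 0], [0, 0, 0], [0, 0, 0], [0, 0, 0], [0, 0, 0], [0, 0, 0], [0, 0, 0]])

```text
clock: 7.15
position: [0.4996, 0.0893, 0.0641]
ee_rot: [-0.0, 0.998, -0.068, 0.001]
contact_force: [-0.3, 2.6, 7.2]
width: 0.0001
gripper_force: 3.1
```

>>> send_rows(xyz=[[0, 0, 0], [0, 0, 0], [0, 0, 0]], delta_rot=[[0, 0, 0], [0, 0, 0], [0, 0, 0]])

```text
clock: 7.45
position: [0.4996, 0.0893, 0.0641]
ee_rot: [-0.0, 0.998, -0.067, 0.001]
contact_force: [0.8, 2.3, 6.6]
width: 0.0004
gripper_force: 3.1
```

Run:
```python
from h import *
shot('wrist','w2'); shot('top','top2')
a=cv2.imread('pics/w2.png'); cv2.imwrite('pics/w2.png',a)
```

```text
(no output)
```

View pics/w2.png

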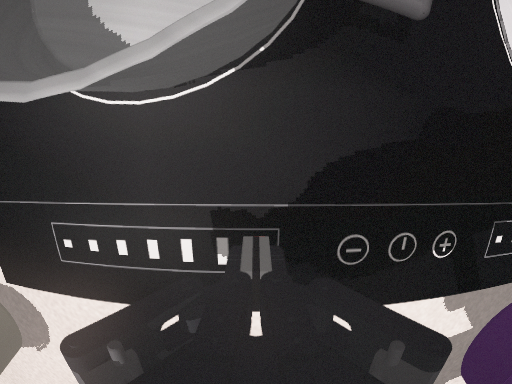

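The fingertips sit at about (256,245), covering the red mark. The white marks run from (68,243) to (223,250), the keys at 353 and beyond are clear, and the force is about 7 N. Handing in.

```bash
python3 -c "
from rig import order; print(order.sign_off())"
```

```text
the job is handed in; nothing more can be done
None
```

I slid the fingertips along the left slider, the one in front of the pot, from the smallest mark to the red one at 5–7 N. They were resting on the red mark at about 7 N when I handed the job in; the sign-off returned no verdict.

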